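Start the stirrer under the blue-capped vial

ROBOT

A 6-joint arm with a two-finger parallel gripper is mounted at the origin on a cart in front of the work surface, level with it; the furniture and walls round the work are solid. World frame = base frame: x ahead of the robot, y to its left, z up, the work surface at z = 0. Lengths are in mm, angles in rad, forces in N, time in s.
With the tool pointing down it reaches from about 350 to 875 mm from the base axis. Payload 4.2 kg.
Tool frame: the origin (TCP) lies at the very end of the fingers, on their centre line; the grasp point (between the pads) lies 19 mm behind it (arm.pinch_z is the distance from the TCP to the grasp point, in mm); x points along the fingers, y is the direction in which the jaws open and shut, and the axes are right-handed (so a half turn about x gives the same grasp; the last joint's range is limited). The gripper opens to 85 mm and grips with 20 to 120 N. Pads are 22 mm wide; open, the fingers measure 114 mm over their backs; the gripper's body (76 mm by 85 mm) begins 54 mm behind the grasp point. The pads swing forward as they close: fully open they stand 13 mm farther back than shut.
Start: joints at [-0.895, 0.385, 0.008, 0, -1.194, -0.259], TCP at [253.035, -571.465, 231.312] pointing down, gripper open.
Joint ranges: [-3.14, 3.14], [-1.21, 2.06], [-1.07, 1.41], [-3.16, 2.05], [-2.99, -0.16], [-3.1, 3.1]. Speed limits (rad/s): [2.79, 2.79, 3.14, 3.14, 3.14, 3.14].

INTERFACE

Orientations are given as a unit quaternion [x, y, z, w].
In Python, from bench import arm gives the robot as it stands.
- The arm moves only by the tool drive_tool, never from a script. Its argument "motion" is a list of rows, each a list of 4 numbers: the shift along the tool's x, y, z in mm, then the turn about the tool's x in degrees. In form: [[dx, dy, dz, spin], ...]. A call has 1 to 10 rows; each row shifts and turns the commanded pose from where the row before left it, along the tool's axes as they then stand; what a row does not reach is not made up. A row lasts 1/12 s, in which the tool goes at most 41.7 mm and 7.16 degrees, less where a joint would pass 70% of its speed; a pose out of reach is approached as far as the arm can. A call with a gripper value outside its range is refused whole. "grip" is the finger opening in mm, from 0 to 85.4, set as the call begins (left out, the last holds). The fingers move at their own pace and stop on an object; the grip force is fixed at half the most. Time passes only in rows, so rows that do not move let the fingers close. It gives the time, the measured TCP pose, the force and the opening at its end, in the units of the state.
- arm.read_state(): the state, without advancing time (a new reading comes with each control period).
- arm.get_image(name): name is "side" or "top" or "wrist"; returns the picture (400x640x3 uint8, red, green, blue); there is no depth.
- arm.calibration(name): a dict with "K" (3x3 intrinsics, pixels), "distortion" ([k1, k2, p1, p2, k3] as OpenCV has them; the pictures are not rectified), "eye" and "attitude" of the camera in the world; the wrist camera has in their place "T_tool_cam" (4x4, takes a point from camera to tool coordinates, whose origin is the TCP and whose axes are the tool frame's). Camera axes: x right, y up, looking along -z (the intrinsics and any distortion apply to the point x, -y, -z); pixel columns grow to the right and rows downward; lengths in mm; the calibration is good to about 2 mm. A picture is of the moment at which its call begins: read the wrist's pose just before it. calibration takes no time and is no camera call.
- arm.job_done(): hands the job in, once; it reports no verdict.
The state is a dict: "clock": time; "joints": joint angles; "joint_vel": joint speeds; "joint_efforts": joint torques, N m; "position": TCP position; "ee_rot": TCP orientation; "contact_force": force on the tool from outside, world axes, zero at the start; "wrist_torque": the same for the moment, N m; "gripper_width": finger opening in mm.
Only numpy, scipy, OpenCV 4.12 (cv2) and the standard library are available. Lean on these libraries where they do the work, as an engineer would, in place of code of your own. Each camera call takes 0.05 s, during which the arm holds its last target. There are 200 camera calls.

TASK

Set the stirrer going under the blue-capped vial: with a fingertip, lightly press the yellow key in front of that vial fully down (it stays down), then lightly press the green start key and let it come back up. Leave the other yellow keys and the red stop key alone, do not touch or lift the vials, disturb nothing else, and withdraw.

Things in the scene. Friction and masses are not known exactly. Their poses are not given: they have to be found in the camera images.
- stirrer: Low grey four-place vial stirrer, 116 x 272 mm, immovable, deck 32 mm above the table, turned up to 0.2 rad. Origin: centre of its underside; x to its back (away from the robot), y to its left, z up. At its back a white well plate, 46 mm high; in front, at x = -34 mm, a row of six round keys 44 mm apart: red stop, four yellow place keys, green start. A white line joins each yellow key to its well.
- key_1_top (a point): Centre of the top of the first yellow place key from the left, it moves with the key. Its vial stands in the well straight behind it, 62 mm away (the next vials are 76 mm away). 23 mm in diameter; 42 mm above the table when up, 36 mm when down; a dark ring 31 mm across, 2 mm high, lies round its foot.
- key_1 (a joint): Travel of that key in m: 0 up, 0.006 fully down. It resists with about 2.5 N, has no spring, and stays where it is pushed to.
- key_2_top (a point): Centre of the top of the second yellow place key from the left, it moves with the key. Its vial stands in the well straight behind it, 62 mm away (the next vials are 76 mm away). 23 mm in diameter; 42 mm above the table when up, 36 mm when down; a dark ring 31 mm across, 2 mm high, lies round its foot.
- key_2 (a joint): Travel of that key in m: 0 up, 0.006 fully down. It resists with about 2.5 N, has no spring, and stays where it is pushed to.
- key_3_top (a point): Centre of the top of the third yellow place key from the left, it moves with the key. Its vial stands in the well straight behind it, 62 mm away (the next vials are 76 mm away). 23 mm in diameter; 42 mm above the table when up, 36 mm when down; a dark ring 31 mm across, 2 mm high, lies round its foot.
- key_3 (a joint): Travel of that key in m: 0 up, 0.006 fully down. It resists with about 2.5 N, has no spring, and stays where it is pushed to.
- key_4_top (a point): Centre of the top of the fourth yellow place key from the left, it moves with the key. Its vial stands in the well straight behind it, 62 mm away (the next vials are 76 mm away). 23 mm in diameter; 42 mm above the table when up, 36 mm when down; a dark ring 31 mm across, 2 mm high, lies round its foot.
- key_4 (a joint): Travel of that key in m: 0 up, 0.006 fully down. It resists with about 2.5 N, has no spring, and stays where it is pushed to.
- start_key_top (a point): Centre of the top of the green start key at the right end of the key row; it moves with the key. 23 mm in diameter, 42 mm above the table when up, 36 mm when fully down.
- start_key (a joint): Travel of that key in m: 0 up, 0.006 fully down. A spring pushes it back up: 1 N at the top, 4 N at the bottom; it has worked once pressed 3 mm or more.
- stop_key_top (a point): Centre of the top of the red stop key at the left end of the key row; it moves with the key. 23 mm in diameter, 42 mm above the table when up, 36 mm when fully down.
- stop_key (a joint): Travel of that key in m: 0 up, 0.006 fully down. A spring pushes it back up: 1 N at the top, 4 N at the bottom; it has worked once pressed 3 mm or more.
- vial_blue: Loose sample vial, 15 mm in diameter, 48 mm tall, blue cap, blue contents; stands in one of the wells (17 mm wide, 14 mm deep, bottom 32 mm above the table), its top 80 mm above the table. Origin: centre of its underside, z up along the vial.
- vial_green: Loose sample vial, 15 mm in diameter, 48 mm tall, white cap, green contents; stands in one of the wells (17 mm wide, 14 mm deep, bottom 32 mm above the table), its top 80 mm above the table. Origin: centre of its underside, z up along the vial.
- vial_amber_a: Loose sample vial, 15 mm in diameter, 48 mm tall, white cap, amber contents; stands in one of the wells (17 mm wide, 14 mm deep, bottom 32 mm above the table), its top 80 mm above the table. Origin: centre of its underside, z up along the vial.
- vial_amber_b: Loose sample vial, 15 mm in diameter, 48 mm tall, white cap, amber contents; stands in one of the wells (17 mm wide, 14 mm deep, bottom 32 mm above the table), its top 80 mm above the table. Origin: centre of its underside, z up along the vial.
- slide_box: Loose white slide box, 35 x 85 x 34 mm, on the table to the left; origin: centre of its underside.
- screw_tin: Loose round metal tin, 66 mm across, 27 mm high, on the table to the right; origin: centre of its underside.
- tape_roll: Loose roll of black tape lying flat, 58 mm across, 19 mm high, on the table left of the stirrer; origin: centre of its underside.
- spectrometer: Fixed bench spectrometer, an obstacle: grey and black housing with small parts on its lid, to the left behind the clutter. It fills x from 0.47 to 0.82 and y from 0.07 to 0.48 in the world, up to 0.39 m high (housing 0.24 m); pass in front of it or high above. Origin: centre of its underside.
- monitor_1: Fixed computer screen on a foot, an obstacle behind the stirrer: 545 mm wide, centred at y = -0.35 in the world; its lower edge, about 80 mm above the table, lies at about x = 0.58, and it leans back from there up to 0.42 m. Turn a wide gripper so that its body keeps clear of it. Origin: centre of the foot.

How it is judged:
By the outcome, as a careful person would: the job done as asked, in the order asked, and still so for the second after the job is handed in, with the robot touching nothing.
It also fails if it takes over 42 s, if anything falls off the work surface, if the arm or the gripper's body presses on something with over 40 N, if the wrist force passes 120 N, or if a joint passes its speed limit or range.

## Working session

There is one attempt and no reset: what is moved stays moved. The work goes in short steps, Python scripts to look and compute and a tool call to move; the robot and the scene stay as the last step left them, time stands still between calls to the robot, and variables do not carry over. Pictures are saved under pics/ and viewed, about 8 in all and at most 12, crops included, and the job is handed in when it is done.

Besides the shell and the picture viewer there is one more tool, called by a JSON object that holds its "fn" and its "kwargs", one argument or row to a line. drive_tool: Moves the arm, as the interface text tells. Its arguments: {"type":"object","properties":{"motion":{"type":"array"},"grip":{"type":"number"}},"required":["motion"]}

```bash
mkdir -p pics; cat > h.py <<'E'
import numpy as np, cv2
from bench import arm
from scipy.spatial.transform import Rotation as R
def save(n,f,crop=None,s=1):
    im=arm.get_image(n)
    cv2.imwrite('pics/raw_'+f,im[:,:,::-1])
    if crop: im=im[crop[1]:crop[3],crop[0]:crop[2]]
    im=cv2.resize(im,None,fx=s,fy=s,interpolation=cv2.INTER_CUBIC)
    cv2.imwrite('pics/'+f,im[:,:,::-1])
def pose(n,st=None):
    c=arm.calibration(n)
    if 'eye' in c:
        A=np.array(c['attitude'],float)
        return (A if A.shape==(3,3) else R.from_quat(A).as_matrix()),np.array(c['eye'],float),c
    st=st or arm.read_state()
    T=np.array(c['T_tool_cam']);Rt=R.from_quat(st['ee_rot']).as_matrix()
    return Rt@T[:3,:3],Rt@T[:3,3]+np.array(st['position']),c
def unproj(n,px,z,st=None):
    A,e,c=pose(n,st)
    u=cv2.undistortPoints(np.array(px,float).reshape(-1,1,2),np.array(c['K']),np.array(c['distortion'],float))[:,0]
    d=np.c_[u[:,0],-u[:,1],-np.ones(len(u))]@A.T
    return e+d*((z-e[2])/d[:,2])[:,None]
def proj(n,P,st=None):
    A,e,c=pose(n,st)
    q=(np.array(P,float)-e)@A*[1,-1,-1]
    return cv2.projectPoints(q,np.zeros(3),np.zeros(3),np.array(c['K']),np.array(c['distortion'],float))[0][:,0]
E
python3 - <<'E'
from h import *
st=arm.read_state();print(st)
for n in('side','top','wrist'):print(n,arm.calibration(n))
save('top','t0.png');save('side','s0.png')
E
```

```text
{'clock': 0.0, 'joints': array([-8.95415821e-01,  3.85521365e-01,  6.63949255e-03, -5.06261671e-04,
       -1.19400752e+00, -2.58604593e-01]), 'joint_vel': array([-6.87384134e-04,  7.78751889e-05,  3.40429430e-04, -3.23725320e-04,
       -8.15512955e-04, -2.10108384e-03]), 'joint_efforts': array([-1.37253774e-03, -3.92289984e+01,  1.88397574e+01,  4.18628499e+00,
       -4.71541731e-03, -9.42348407e-06]), 'position': array([ 252.79443059, -570.95540429,  230.24710231]), 'ee_rot': array([-0.14548801,  0.69200688,  0.14695936,  0.69163767]), 'contact_force': array([-0.84342601, -0.46174656,  0.54770472]), 'wrist_torque': array([-0.06037869, -0.01199437, -0.0201691 ]), 'gripper_width': 84.99200264827897}
side {'K': array([[467.11405984,   0.        , 321.8616465 ],
       [  0.        , 467.11405984, 196.6721697 ],
       [  0.        ,   0.        ,   1.        ]]), 'distortion': array([-0.13661671,  0.        ,  0.        ,  0.        ,  0.        ]), 'eye': array([  106.03976275, -1308.68207465,   887.78550275]), 'attitude': array([ 0.46898854, -0.08048648, -0.16687059,  0.86355422])
[... 299 characters left out ...]
1527.97626203]), 'attitude': array([ 0.05517933, -0.04352283, -0.70003437,  0.71064258])}
wrist {'K': array([[337.19920887,   0.        , 321.48024968],
       [  0.        , 337.19920887, 200.85121206],
       [  0.        ,   0.        ,   1.        ]]), 'distortion': array([-0.02163694,  0.        ,  0.        ,  0.        ,  0.        ]), 'T_tool_cam': array([[ 1.17152885e-04,  2.88475816e-01, -9.57487175e-01,
        -1.43993249e+02],
       [ 9.99999204e-01,  1.16898600e-03,  4.74551505e-04,
        -4.06555435e-01],
       [ 1.25618573e-03, -9.57486468e-01, -2.88475449e-01,
        -7.28969849e+01],
       [ 0.00000000e+00,  0.00000000e+00,  0.00000000e+00,
         1.00000000e+00]])}
```

View pics/t0.png

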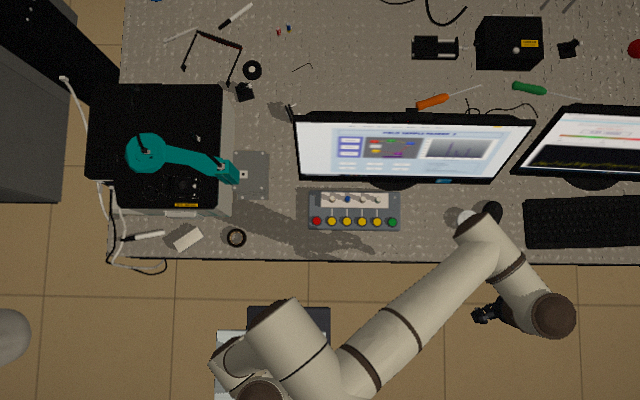

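View pics/s0.png

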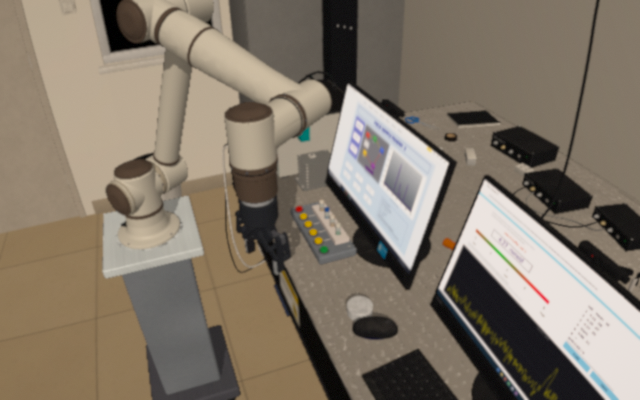

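The top view shows the stirrer at about (355,210). Its keys run from red (317,221) to green (392,222), and the blue cap is near (347,199). I'll enlarge that area.

```bash
python3 - <<'E'
from h import *
im=cv2.imread('pics/raw_t0.png')[180:240,300:410]
cv2.imwrite('pics/t0c.png',cv2.resize(im,None,fx=7,fy=7,interpolation=cv2.INTER_CUBIC))
E
```

```text
(no output)
```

View pics/t0c.png

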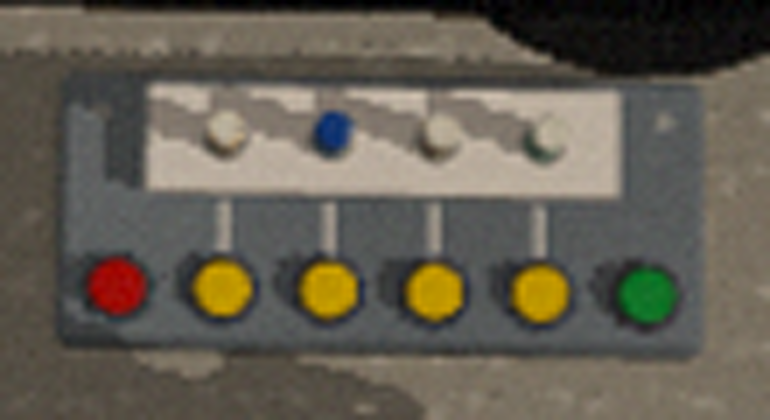

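```bash
python3 - <<'E'
from h import *
c=np.array([(117,287),(223,290),(329,291),(435,293),(541,294),(648,296)],float)
px=[300,180]+(c+.5)/7-.5
P=unproj('top',px,42);print(P.round(1))
t=np.arange(6)*44.;a=[np.polyfit(t,P[:,i],1) for i in(0,1)]
print(a, 'yaw',np.arctan2(-a[0][0],-a[1][0]))
for i in(0,2,5):print(i,[np.polyval(q,t[i]) for q in a])
Rt=R.from_quat(arm.read_state()['ee_rot']).as_matrix();print(Rt.round(3))
print(proj('side',P).round(1))
E
```

```text
[[ 471.3 -128.2   42. ]
 [ 470.7 -172.2   42. ]
 [ 470.9 -216.1   42. ]
 [ 470.8 -260.1   42. ]
 [ 471.  -303.9   42. ]
 [ 470.8 -348.2   42. ]]
[array([-1.45103987e-03,  4.71076628e+02]), array([  -0.99942609, -128.18786321])] yaw 0.001451872094346358
0 [np.float64(471.0766283126129), np.float64(-128.18786321343677)]
2 [np.float64(470.9489368040572), np.float64(-216.13735913064122)]
5 [np.float64(470.7573995412236), np.float64(-348.06160300644785)]
[[-0.001 -0.405  0.914]
 [ 0.002  0.914  0.405]
 [-1.     0.002 -0.   ]]
[[298.7 207.5]
 [303.  214.9]
 [307.9 222.6]
 [312.8 230.6]
 [318.2 239.1]
 [323.7 248.1]]
```

The blue vial is at key 2, at about (471, -216). The green key is at about (471, -348), and yaw is about 0. I'll shut the fingers, square the tool and move over key 2.

{"fn": "drive_tool", "kwargs": {
  "motion": [
    [0,0,0,6],
    [0,0,0,6],
    [0,0,0,6],
    [0,0,0,5.9],
    [0,30,18,0],
    [0,30,18,0],
    [0,30,18,0],
    [0,30,18,0],
    [0,30,18,0],
    [0,30,18,0]
  ],
  "grip": 0
}}

```text
clock: 0.93
position: [361.4, -389.8, 230.9]
ee_rot: [0.0, 0.707, -0.0, 0.707]
contact_force: [1.7, -0.2, -0.6]
gripper_width: -0.3
```

{"fn": "drive_tool", "kwargs": {
  "motion": [
    [10,30,18,0],
    [20,30,18,0],
    [20,30,18,0],
    [20,30,18,0],
    [20,30,18,0],
    [20,25,18,0],
    [10,0,2,0],
    [0,0,0,0],
    [0,0,0,0]
  ]
}}

```text
clock: 1.68
position: [470.7, -216.5, 110.8]
ee_rot: [-0.0, 0.708, 0.0, 0.706]
contact_force: [-0.1, -0.2, 1.2]
gripper_width: 0.0
```

```bash
python3 - <<'E'
from h import *
st=arm.read_state();print(st['clock'],st['position'],R.from_quat(st['ee_rot']).as_matrix().round(3).tolist(),st['gripper_width'],st['contact_force'])
save('wrist','w1.png')
print(proj('wrist',[[471,-216.1,42],[470.8,-348,42],[471,-172,42],[533,-216,80]],st).round(1))
print(proj('wrist',[st['position']],st))
E
```

```text
1.6833 [ 470.69393484 -216.52852972  110.76401266] [[-0.002, -0.0, 1.0], [0.0, 1.0, 0.0], [-1.0, 0.0, -0.002]] 0.04617327450325797 [-0.0683727  -0.16520726  1.19424597]
[[322.5 213.9]
 [126.1 213.8]
 [388.6 213.9]
 [322.9 329.7]]
[[322.00804857 260.54024221]]
```

View pics/w1.png

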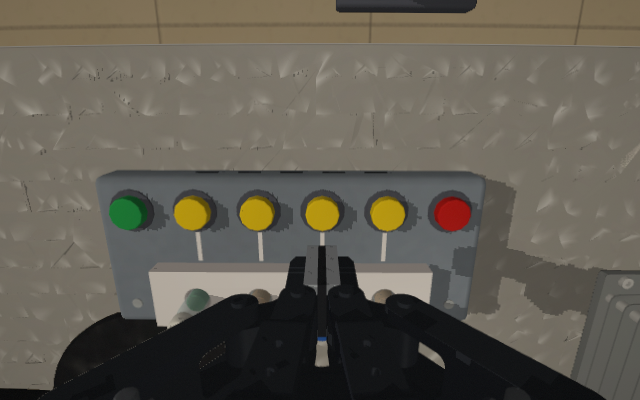

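The wrist view puts key 2 at (322,213) and green at (127,213), where the projection predicted them to within 1 px. The blue vial sits straight behind key 2 at (320,338). Now I'll descend.

{"fn": "drive_tool", "kwargs": {
  "motion": [
    [15,0,0,0],
    [15,0,0,0],
    [15,0,0,0],
    [15,0,0,0],
    [3,0,0,0],
    [0,0,0,0],
    [0,0,0,0],
    [0,0,0,0]
  ]
}}

```text
clock: 2.4
position: [471.9, -217.1, 49.7]
ee_rot: [0.0, 0.706, -0.0, 0.708]
contact_force: [-0.3, 0.1, 0.4]
gripper_width: -0.0
```

{"fn": "drive_tool", "kwargs": {
  "motion": [
    [1,0,0,0],
    [1,0,0,0],
    [1,0,0,0],
    [1,0,0,0],
    [1,0,0,0],
    [1,0,0,0],
    [1,0,0,0],
    [0,0,0,0],
    [0,0,0,0]
  ]
}}

```text
clock: 3.15
position: [471.2, -216.5, 41.2]
ee_rot: [0.0, 0.707, -0.0, 0.707]
contact_force: [-0.0, -0.4, -0.0]
gripper_width: -0.2
```

{"fn": "drive_tool", "kwargs": {
  "motion": [
    [1,0,0,0],
    [1,0,0,0],
    [1,0,0,0],
    [0,0,0,0],
    [0,0,0,0]
  ]
}}

```text
clock: 3.57
position: [471.2, -216.5, 38.2]
ee_rot: [0.0, 0.707, -0.0, 0.707]
contact_force: [-0.5, 0.3, 0.3]
gripper_width: -0.5
```

{"fn": "drive_tool", "kwargs": {
  "motion": [
    [0.5,0,0,0],
    [0.5,0,0,0],
    [0.5,0,0,0],
    [0.5,0,0,0],
    [0,0,0,0],
    [0,0,0,0]
  ]
}}

```text
clock: 4.07
position: [471.2, -216.5, 36.3]
ee_rot: [0.0, 0.707, -0.0, 0.707]
contact_force: [-0.3, 1.0, 1.9]
gripper_width: -0.2
```

{"fn": "drive_tool", "kwargs": {
  "motion": [
    [0.5,0,0,0],
    [0.5,0,0,0],
    [0,0,0,0],
    [0,0,0,0]
  ]
}}

```text
clock: 4.4
position: [471.2, -216.6, 36.1]
ee_rot: [-0.0, 0.707, -0.0, 0.707]
contact_force: [-2.7, 0.8, 7.3]
gripper_width: -0.2
```

```bash
python3 - <<'E'
from h import *
st=arm.read_state();print(st['position'],st['contact_force'])
save('wrist','w2.png',(80,120,500,320),1.9)
E
```

```text
[ 471.20695436 -216.55421779   36.06946205] [-2.66199424  0.82863097  7.3462004 ]
```

View pics/w2.png

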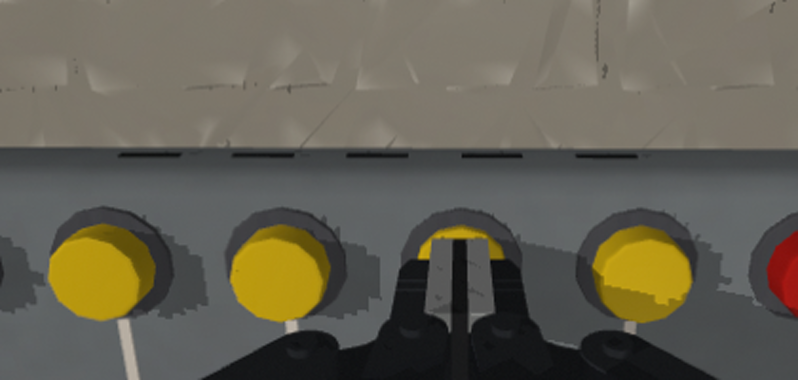

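It bottomed at z = 36.07 with 7.3 N, and key 2 (460,245 in the crop) sits lower than its neighbours. I'll lift straight up, check it, and go to green.

{"fn": "drive_tool", "kwargs": {
  "motion": [
    [-3,0,0,0],
    [-10,0,0,0],
    [-15,0,0,0],
    [-20,0,0,0],
    [-16,-11,0,0],
    [0,-30,0,0],
    [0,-30,0,0],
    [0,-30,0,0],
    [0,-30,0,0],
    [0,0,0,0]
  ]
}}

```text
clock: 5.28
position: [471.4, -351.8, 99.7]
ee_rot: [0.001, 0.707, -0.002, 0.708]
contact_force: [0.3, 0.5, -0.2]
gripper_width: 0.2
```

```bash
python3 - <<'E'
from h import *
st=arm.read_state();print(st['clock'],st['position'],st['contact_force'])
save('wrist','w3.png',(220,140,640,340),1.9)
k=[[471,-216.1,36],[471,-216.1,42],[471,-348,42],[471,-260,42]]
p=proj('wrist',k,st);print(p.round(1),((p-[220,140])*1.9).round(1))
E
```

```text
5.2833 [ 471.39270416 -351.83287532   99.72170396] [ 0.25892769  0.48162378 -0.228329  ]
[[529.  214. ]
 [534.5 217.1]
 [328.1 218.2]
 [466.4 217.5]] [[587.1 140.6]
 [597.5 146.4]
 [205.3 148.5]
 [468.1 147.2]]
```

View pics/w3.png

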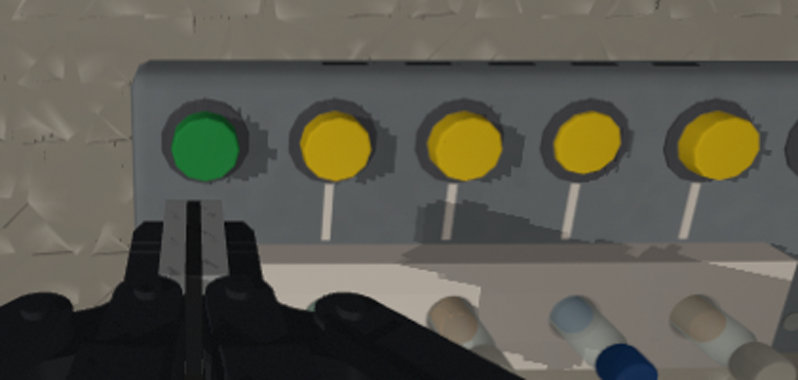

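Key 2 at (587,141) matches the down prediction and the other keys are up. Green is at (205,146). Next I'll settle and descend over it.

{"fn": "drive_tool", "kwargs": {
  "motion": [
    [15,0,0,0],
    [15,0,0,0],
    [15,0,0,0],
    [5,0,0,0],
    [0,0,0,0],
    [0,0,0,0],
    [0,0,0,0],
    [0,0,0,0]
  ]
}}

```text
clock: 6.0
position: [471.9, -347.6, 50.5]
ee_rot: [-0.0, 0.706, -0.0, 0.708]
contact_force: [0.3, -0.3, 0.3]
gripper_width: -0.1
```

Settled on target at y = -347.6. Next comes the press.

{"fn": "drive_tool", "kwargs": {
  "motion": [
    [2,0,0,0],
    [2,0,0,0],
    [2,0,0,0],
    [1,0,0,0],
    [1,0,0,0],
    [1,0,0,0],
    [1,0,0,0],
    [1,0,0,0],
    [0,0,0,0],
    [0,0,0,0]
  ]
}}

```text
clock: 6.83
position: [470.9, -347.5, 38.4]
ee_rot: [0.0, 0.707, -0.0, 0.707]
contact_force: [-1.7, 0.6, 2.7]
gripper_width: -0.2
```

{"fn": "drive_tool", "kwargs": {
  "motion": [
    [1,0,0,0],
    [1,0,0,0],
    [0.5,0,0,0],
    [0,0,0,0],
    [0,0,0,0],
    [0,0,0,0]
  ]
}}

```text
clock: 7.33
position: [471.0, -347.5, 36.1]
ee_rot: [0.0, 0.707, -0.0, 0.707]
contact_force: [-2.1, 1.0, 4.3]
gripper_width: 0.1
```

The green key is pressed about 6 mm and the spring force reads 4.3 N, as expected. Now I'll release it and withdraw.

{"fn": "drive_tool", "kwargs": {
  "motion": [
    [-2,0,0,0],
    [-4,0,0,0],
    [-10,0,0,0],
    [-20,0,0,0],
    [-30,0,0,0],
    [-30,0,0,0],
    [-20,0,0,0],
    [0,0,0,0],
    [0,0,0,0],
    [0,0,0,0]
  ]
}}

```text
clock: 8.17
position: [470.8, -347.2, 151.4]
ee_rot: [0.0, 0.707, -0.0, 0.707]
contact_force: [-0.3, -0.0, 0.5]
gripper_width: 0.1
```

{"fn": "drive_tool", "kwargs": {
  "motion": [
    [-10,0,-10,0],
    [-10,10,-15,0],
    [-10,20,-15,0],
    [-10,20,-10,0],
    [0,10,0,0],
    [0,0,0,0],
    [0,0,0,0],
    [0,0,0,0],
    [0,0,0,0]
  ]
}}

```text
clock: 8.92
position: [421.3, -288.0, 191.0]
ee_rot: [0.0, 0.708, -0.0, 0.707]
contact_force: [-0.9, -0.4, 0.6]
gripper_width: -0.4
```

```bash
python3 - <<'E'
from h import *
st=arm.read_state();print(st['clock'],st['position'],st['contact_force'])
save('wrist','w4.png',(120,120,520,370),2)
k=[[471,-128-44*i,z] for i in range(6) for z in (42,36)]
print(((proj('wrist',k,st)-[120,120])*2).round(0).tolist())
E
```

```text
8.9167 [ 421.28159465 -287.99920181  191.00019283] [-0.86250253 -0.39865815  0.55027087]
[[743.0, 231.0], [737.0, 226.0], [651.0, 231.0], [646.0, 227.0], [557.0, 232.0], [554.0, 227.0], [463.0, 232.0], [462.0, 227.0], [369.0, 232.0], [370.0, 227.0], [276.0, 232.0], [278.0, 227.0]]
```

View pics/w4.png

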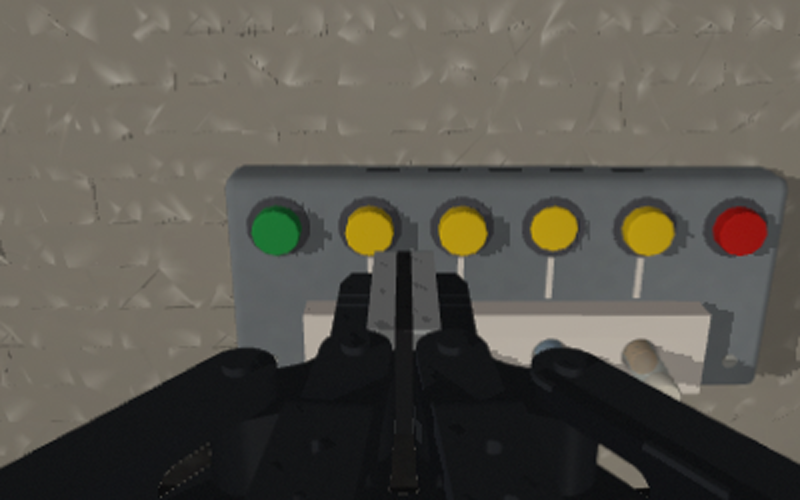

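Key 2 at (554,228) is down. Green at (276,231) is back up, and the other yellow keys and the red key are up. The arm is clear, so I'll hand in.

```bash
python3 -c "
from bench import arm
print(arm.job_done())"
```

```text
the job is handed in; nothing more can be done
None
```

The stirrer under the blue-capped vial should now be running, and the job is handed in at about 9 s on the clock; no verdict came back. I can't see the stirring itself, so this rests on the key readings below.

- **Yellow key:** the blue vial stands behind the second yellow key from the left. I pressed that key with the shut fingertips until it bottomed, at z of about 36.1 mm with about 7 N. It stayed down.
- **Green start key:** I then pressed it about 6 mm, to z of about 36.1 mm with about 4.3 N, and released it.
- **Last checks:** the final wrist picture, taken with the arm withdrawn to z = 191 mm, shows key 2 down, green back up, and the other yellow keys and the red key up. The contact force was near zero. The gripper hid part of the well plate, so not every vial was visible, but the fingers stayed over the key row and no unexpected force showed in the readings.

No check failed or disagreed.

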